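# Gauge the bushing in the hole plate

### The job

Pick up the bushing that stands on the rubber mat and gauge its nose in the hole plate: try it upright in every hole in turn from the smallest upward, with a light touch, and leave it standing in the first hole it enters, flange fully down on the plate. Never put it into a larger hole, never press it hard on the plate (keep well below 25 N), and leave the two bushings in the tray and everything else where they are.

Things in the scene. Friction and masses are not known exactly. Their poses are not given: they have to be found in the camera images.
- bushing_p: one of three turned aluminium bushings, 56 mm high, 80 g: nose below (14 mm long, end bevelled 1.5 mm), round flange (40 mm diameter, 6 mm thick), round stem on top to grip (18 mm diameter, 36 mm high). Noses are 20, 24 or 28 mm; names do not tell which, any of the three may be on the mat. Origin: centre of the nose's end face; z up along the stem
- bushing_q: one of three turned aluminium bushings, 56 mm high, 80 g: nose below (14 mm long, end bevelled 1.5 mm), round flange (40 mm diameter, 6 mm thick), round stem on top to grip (18 mm diameter, 36 mm high). Noses are 20, 24 or 28 mm; names do not tell which, any of the three may be on the mat. Origin: centre of the nose's end face; z up along the stem
- bushing_r: one of three turned aluminium bushings, 56 mm high, 80 g: nose below (14 mm long, end bevelled 1.5 mm), round flange (40 mm diameter, 6 mm thick), round stem on top to grip (18 mm diameter, 36 mm high). Noses are 20, 24 or 28 mm; names do not tell which, any of the three may be on the mat. Origin: centre of the nose's end face; z up along the stem
- mat: flat black rubber mat, 100 x 100 x 4 mm, fixed; the bushing to be gauged stands on it. Origin: centre of its underside
- tray: shallow aluminium tray, 90 x 170 mm, floor 4 mm thick, rim 12 mm high, fixed; the other two bushings stand in it. Origin: centre of its underside, long side along its y
- gauge: bare aluminium gauge plate, 66 x 250 x 22 mm, on four soft rubber feet 10 mm high, so that its top is 32 mm above the bench; the feet give about 1 mm per 4 N straight down (9 mm at most), not sideways. Row of five through holes 48 mm apart along its long side, growing from its +y end to its -y end. Origin: on the bench under its centre, y along the row
- gauge_hole0 (a point): centre of the mouth of hole 1 of 5 in the gauge, on the plate's top face, for noses of 16 mm (bored 17 mm, with a bevel of 1 mm at the mouth); z points up out of the hole
- gauge_hole1 (a point): centre of the mouth of hole 2 of 5 in the gauge, on the plate's top face, for noses of 20 mm (bored 21 mm, with a bevel of 1 mm at the mouth); z points up out of the hole
- gauge_hole2 (a point): centre of the mouth of hole 3 of 5 in the gauge, on the plate's top face, for noses of 24 mm (bored 25 mm, with a bevel of 1 mm at the mouth); z points up out of the hole
- gauge_hole3 (a point): centre of the mouth of hole 4 of 5 in the gauge, on the plate's top face, for noses of 28 mm (bored 29 mm, with a bevel of 1 mm at the mouth); z points up out of the hole
- gauge_hole4 (a point): centre of the mouth of hole 5 of 5 in the gauge, on the plate's top face, for noses of 32 mm (bored 33 mm, with a bevel of 1 mm at the mouth); z points up out of the hole
- spool: bystander: small solder spool, 40 mm diameter, 28 mm high, loose. Origin: centre of its underside
- screwdriver: bystander: red screwdriver lying on the bench, 190 mm long, loose
- cup: bystander: small cardboard cup, 64 mm diameter, 50 mm high, loose. Origin: centre of its underside
- pliers: bystander: pliers with yellow handles lying on the bench, about 160 mm long, loose

How it is judged:
On the way, in this order (a step that is already met when the one before it is completed fails the run):
1. the bushing from the mat has been set upright on the smallest hole and found not to enter (((horizontal distance between bushing_r and gauge_hole0 below 0.005 m and z of bushing_r in the frame of gauge_hole0 below 0.002 m and contact force between bushing_r and gauge above 1 N and angle between bushing_r's own z axis and vertical below 0.12 rad) or (horizontal distance between bushing_p and gauge_hole0 below 0.005 m and z of bushing_p in the frame of gauge_hole0 below 0.002 m and contact force between bushing_p and gauge above 1 N and angle between bushing_p's own z axis and vertical below 0.12 rad) or (horizontal distance between bushing_q and gauge_hole0 below 0.005 m and z of bushing_q in the frame of gauge_hole0 below 0.002 m and contact force between bushing_q and gauge above 1 N and angle between bushing_q's own z axis and vertical below 0.12 rad))), for 0.1 s.
2. the second hole has been tried (or, if it is the right one, the bushing stands fully in it) (((horizontal distance between bushing_r and gauge_hole1 below 0.003 m and z of bushing_r in the frame of gauge_hole1 below -0.012 m and angle between bushing_r's own z axis and vertical below 0.06 rad) or (horizontal distance between bushing_p and gauge_hole1 below 0.005 m and z of bushing_p in the frame of gauge_hole1 below 0.002 m and contact force between bushing_p and gauge above 1 N and angle between bushing_p's own z axis and vertical below 0.12 rad) or (horizontal distance between bushing_q and gauge_hole1 below 0.005 m and z of bushing_q in the frame of gauge_hole1 below 0.002 m and contact force between bushing_q and gauge above 1 N and angle between bushing_q's own z axis and vertical below 0.12 rad))), for 0.1 s.
3. the third hole has been tried (or, if it is the right one, the bushing stands fully in it; or, if the second was right, the gripper has left the bushing there) ((((horizontal distance between bushing_r and gauge_hole1 below 0.003 m and z of bushing_r in the frame of gauge_hole1 below -0.012 m and angle between bushing_r's own z axis and vertical below 0.06 rad) and distance between the grasp point and bushing_r above 0.075 m) or (horizontal distance between bushing_p and gauge_hole2 below 0.003 m and z of bushing_p in the frame of gauge_hole2 below -0.012 m and angle between bushing_p's own z axis and vertical below 0.06 rad) or (horizontal distance between bushing_q and gauge_hole2 below 0.005 m and z of bushing_q in the frame of gauge_hole2 below 0.002 m and contact force between bushing_q and gauge above 1 N and angle between bushing_q's own z axis and vertical below 0.12 rad))), for 0.1 s.
At the end, for the whole second after the job is handed in: the bushing from the mat stands upright (within 0.06 rad) in the smallest hole that takes its nose, axis within 3 mm of the hole's and nose at least 12 of its 14 mm deep, released and at rest, and the other two stand in the tray ((((horizontal distance between bushing_r and gauge_hole1 below 0.003 m and z of bushing_r in the frame of gauge_hole1 below -0.012 m and angle between bushing_r's own z axis and vertical below 0.06 rad) and linear speed of bushing_r below 0.02 m/s and ((horizontal distance between bushing_p and tray below 0.075 m and height (world z) of bushing_p below 0.012 m and angle between bushing_p's own z axis and vertical below 0.1 rad) and (horizontal distance between bushing_q and tray below 0.075 m and height (world z) of bushing_q below 0.012 m and angle between bushing_q's own z axis and vertical below 0.1 rad))) or ((horizontal distance between bushing_p and gauge_hole2 below 0.003 m and z of bushing_p in the frame of gauge_hole2 below -0.012 m and angle between bushing_p's own z axis and vertical below 0.06 rad) and linear speed of bushing_p below 0.02 m/s and ((horizontal distance between bushing_r and tray below 0.075 m and height (world z) of bushing_r below 0.012 m and angle between bushing_r's own z axis and vertical below 0.1 rad) and (horizontal distance between bushing_q and tray below 0.075 m and height (world z) of bushing_q below 0.012 m and angle between bushing_q's own z axis and vertical below 0.1 rad))) or ((horizontal distance between bushing_q and gauge_hole3 below 0.003 m and z of bushing_q in the frame of gauge_hole3 below -0.012 m and angle between bushing_q's own z axis and vertical below 0.06 rad) and linear speed of bushing_q below 0.02 m/s and ((horizontal distance between bushing_r and tray below 0.075 m and height (world z) of bushing_r below 0.012 m and angle between bushing_r's own z axis and vertical below 0.1 rad) and (horizontal distance between bushing_p and tray below 0.075 m and height (world z) of bushing_p below 0.012 m and angle between bushing_p's own z axis and vertical below 0.1 rad))))); the robot touches nothing.
It fails at once if the bushing goes into a larger hole than the smallest that takes it ((horizontal distance between bushing_r and gauge_hole2 below 0.008 m and z of bushing_r in the frame of gauge_hole2 below -0.005 m) or (horizontal distance between bushing_r and gauge_hole3 below 0.008 m and z of bushing_r in the frame of gauge_hole3 below -0.005 m) or (horizontal distance between bushing_r and gauge_hole4 below 0.008 m and z of bushing_r in the frame of gauge_hole4 below -0.005 m) or (horizontal distance between bushing_p and gauge_hole3 below 0.008 m and z of bushing_p in the frame of gauge_hole3 below -0.005 m) or (horizontal distance between bushing_p and gauge_hole4 below 0.008 m and z of bushing_p in the frame of gauge_hole4 below -0.005 m) or (horizontal distance between bushing_q and gauge_hole4 below 0.008 m and z of bushing_q in the frame of gauge_hole4 below -0.005 m)).
It fails at once if a bushing is pressed on the gauge plate with more than 25 N (contact force between any of bushing_r, bushing_p, bushing_q and gauge above 25 N).
It fails at once if a bushing standing in the tray is moved ((horizontal distance between bushing_r and tray below 0.07 m and height (world z) of bushing_r below 0.06 m and distance of bushing_r from where it was at the start of the episode above 0.02 m) or (horizontal distance between bushing_p and tray below 0.07 m and height (world z) of bushing_p below 0.06 m and distance of bushing_p from where it was at the start of the episode above 0.02 m) or (horizontal distance between bushing_q and tray below 0.07 m and height (world z) of bushing_q below 0.06 m and distance of bushing_q from where it was at the start of the episode above 0.02 m)).
It fails at once if one of the other things on the bench is moved by more than 25 mm (distance of any of spool, screwdriver, cup, pliers from where it was at the start of the episode above 0.025 m).
It also fails if it takes over 61 s, if anything falls off the work surface, if the arm or the gripper's body presses on something with over 40 N, if the wrist force passes 120 N, or if a joint passes its speed limit or range.

### The arm

A 6-joint arm with a two-finger parallel gripper is mounted at the origin on the work surface. World frame = base frame: x ahead of the robot, y to its left, z up, the work surface at z = 0. Lengths are in m, angles in rad, forces in N, time in s.
With the tool pointing down it reaches from about 0.25 to 0.725 m from the base axis. Payload 4 kg.
Tool frame: the origin (TCP) lies on the mounting face of the last link; the fingertips stand 173 mm ahead of it and the grasp point (between the pads) lies 155 mm ahead of it; z points along the fingers, y is the line along which they close (so a half turn about z gives the same grasp; the last joint's range is limited). The gripper opens to 85 mm and grips with 20 to 120 N. Pads are 22 mm wide; open, the fingers measure 114 mm over their backs; the gripper's body (76 mm by 85 mm) begins 54 mm behind the grasp point. The pads swing forward as they close: fully open they stand 13 mm farther back than shut.
Start: joints at [-1.16, 0.241, 0.005, 1.335, 0, 1.571], TCP at [0.2, -0.458, 0.405] pointing down, gripper open.
Joint ranges: [-2.72, 2.72], [-1.05, 1.87], [-1.09, 1.28], [-1.99, 2.15], [-1.42, 1.44], [-3.14, 3.14]. Speed limits (rad/s): [2.79, 2.79, 3.14, 3.14, 3.14, 3.14].

### API

Orientations are given as a unit quaternion [w, x, y, z].
In Python, from bench import get_state, grab_frame, camera_info, sign_off gives the robot as it stands. The module is installed in compiled form; this text tells all that it offers.
- The arm moves only by the shell command python3 -m jog 'ROWS' [FORCE]. ROWS is JSON, a list of rows, each a list of 7 numbers: the closure, from 0 (fully open) to 1 (shut), then the shift along the tool's x, y, z in mm, then the turn, a rotation vector about the tool's x, y, z in degrees. A call has 1 to 10 rows; each row shifts and turns the commanded pose from where the row before left it, along the tool's axes as they then stand; what a row does not reach is not made up. A row lasts 1/10 s, in which the tool goes at most 50 mm and 8.59 degrees, less where a joint would pass 70% of its speed; a pose out of reach is approached as far as the arm can. A call is refused whole if a number of a shift passes 50 or a number of a turn 8.59, either way. A call with a gripper value outside its range is refused whole. The fingers move at their own pace and stop on an object; FORCE is the grip in N (left out, the last holds). Time passes only in rows, so rows that do not move let the fingers close. It gives the time, the measured TCP pose, the force, the opening and the grip force at its end, in the units of the state.
- get_state(): the state, without advancing time (a new reading comes with each control period).
- grab_frame(name): name is "scene" or "side" or "wrist"; returns the picture (400x640x3 uint8, blue, green, red); there is no depth.
- camera_info(name): a dict with "fx", "fy", "cx", "cy" (pixels), "D" ([k1, k2, p1, p2, k3] as OpenCV has them; the pictures are not rectified), "rvec" (rotation vector, rad) and "tvec" (3), from world to camera coordinates, as OpenCV has them. Camera axes: x right, y down, z forward; pixel columns grow to the right and rows downward; lengths in m; the calibration is good to about 2 mm. A picture is of the moment at which its call begins: read the wrist's pose just before it. camera_info takes no time and is no camera call; for the wrist camera it gives the pose at the moment of the call.
- sign_off(): hands the job in; it is judged then, once.
The state is a dict: "time": time; "joint_positions": joint angles; "joint_velocities": joint speeds; "joint_efforts": joint torques, N m; "position": TCP position; "eef_rot": TCP orientation; "force": force on the tool from outside, world axes, zero at the start; "ft_torque": the same for the moment, N m; "opening": finger opening in m; "finger_force": force on a finger pad.
Only numpy, scipy, OpenCV 4.12 (cv2) and the standard library are available. Lean on these libraries where they do the work, as an engineer would, in place of code of your own. Each camera call takes 0.05 s, during which the arm holds its last target. There are 200 camera calls.

## Working session

There is one attempt and no reset: what is moved stays moved. The work goes in short steps, Python scripts to look and compute and a shell command to move; the robot and the scene stay as the last step left them, time stands still between calls to the robot, and variables do not carry over. Pictures are saved under pics/ and viewed, at most 10 in all, crops included, and the job is handed in when it is done.

```bash
mkdir -p pics; cat > h.py <<'E'
import numpy as np, cv2
from bench import *
from scipy.spatial.transform import Rotation as R
def cam(n):
    c=camera_info(n); K=np.array([[c['fx'],0,c['cx']],[0,c['fy'],c['cy']],[0,0,1.]])
    return K,np.array(c['D'],float),np.array(c['rvec'],float),np.array(c['tvec'],float)
def ray(n,uv,z,c=None):
    K,D,r,t=c or cam(n); p=cv2.undistortPoints(np.array([[uv]],float),K,D)[0,0]
    M=cv2.Rodrigues(r)[0]; o=-M.T@t; d=M.T@np.array([p[0],p[1],1]); return o+d*(z-o[2])/d[2]
def proj(n,P,c=None):
    K,D,r,t=c or cam(n); return cv2.projectPoints(np.array(P,float).reshape(-1,3),r,t,K,D)[0][:,0]
def TR():
    s=get_state(); q=s['eef_rot']; return s,R.from_quat([q[1],q[2],q[3],q[0]])
E
python3 - <<'E'
from h import *
for n in("scene","side"): cv2.imwrite(f"pics/{n}0.png",grab_frame(n)); c=cam(n); print(n,c, -cv2.Rodrigues(c[2])[0].T@c[3])
s,r=TR(); print(s['position'],r.as_matrix().round(3),s['force'],s['time'])
E
```

```text
scene (array([[509.68492843,   0.        , 318.72837265],
       [  0.        , 509.68492843, 198.44984063],
       [  0.        ,   0.        ,   1.        ]]), array([0.03409327, 0.        , 0.        , 0.        , 0.        ]), array([ 1.87242853,  1.93238685, -0.58092918]), array([ 0.00408316, -0.40973534,  1.67968957])) [1.25531143 0.051456   1.18777198]
side (array([[407.00190784,   0.        , 316.1580271 ],
       [  0.        , 407.00190784, 199.96174033],
       [  0.        ,   0.        ,   1.        ]]), array([0.01920274, 0.        , 0.        , 0.        , 0.        ]), array([ 0.93658294, -2.45560474,  1.0860967 ]), array([0.40386363, 0.25969162, 0.75347696])) [0.03941249 0.55264926 0.70092693]
[ 0.19958341 -0.45818793  0.4038902 ] [[ 0.917  0.399 -0.001]
 [ 0.399 -0.917  0.002]
 [ 0.    -0.002 -1.   ]] [-0.26886908  0.0047405   0.52683067] 0.1
```

View pics/scene0.png

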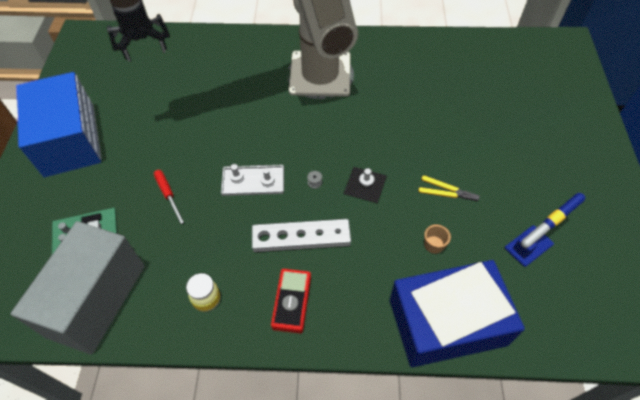

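View pics/side0.png

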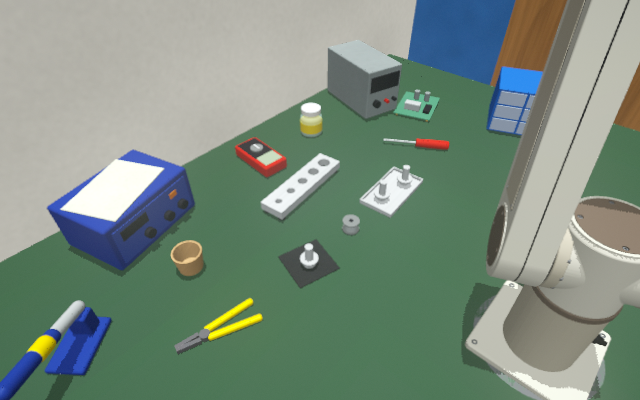

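Scene view: the bushing stands on the black mat at about (367,172). The gauge holes run from (264,236) (largest) to (338,231) (smallest), and the tray is at (252,180). Side view: bushing at (309,250), gauge from (278,201) to (327,164).

```bash
python3 - <<'E'
import cv2
a=cv2.imread("pics/scene0.png")[155:255,245:395]; cv2.imwrite("pics/sc.png",cv2.resize(a,None,fx=5,fy=5,interpolation=cv2.INTER_CUBIC))
a=cv2.imread("pics/side0.png")[145:285,255:355]; cv2.imwrite("pics/si.png",cv2.resize(a,None,fx=4,fy=4,interpolation=cv2.INTER_CUBIC))
E
```

```text
(no output)
```

View pics/sc.png

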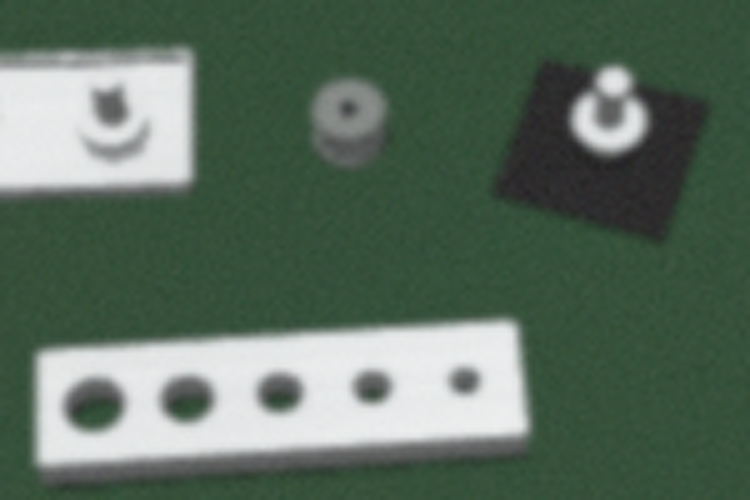

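View pics/si.png

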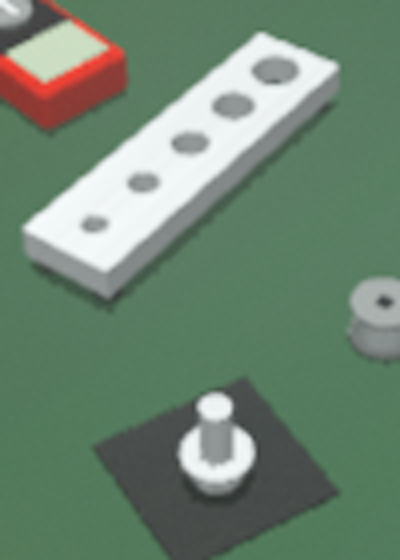

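The crops show the stem top at scene-crop (614,81) and side-crop (215,406). The holes, from small to large, are at scene-crop (463,381), (372,387), (280,393), (187,399), (95,405) and side-crop (95,224), (144,183), (190,143), (234,105), (275,70).

```bash
python3 - <<'E'
from h import *
f=lambda p:np.array(p)/5+[244.6,154.6]; g=lambda p:np.array(p)/4+[254.6,144.6]
S=[(463,381),(372,387),(280,393),(187,399),(95,405)];G=[(95,224),(144,183),(190,143),(234,105),(275,70)]
print("stem",ray("scene",f((614,81)),.06),ray("side",g((215,406)),.06))
for a,b in zip(S,G): print(ray("scene",f(a),.032),ray("side",g(b),.032))
c=camera_info("wrist"); M=cv2.Rodrigues(np.array(c['rvec']))[0]; o=-M.T@np.array(c['tvec'])
s,r=TR(); print("camera in tool",r.inv().apply(o-np.array(s['position'])), (r.inv().as_matrix()@M.T).round(3),c['fx'])
E
```

```text
stem [0.43313543 0.1442985  0.06      ] [0.43300782 0.14608914 0.06      ]
[0.60698825 0.06513805 0.032     ] [0.60539702 0.06868679 0.032     ]
[0.61190419 0.0180881  0.032     ] [0.60992883 0.02142135 0.032     ]
[ 0.616816  -0.0293808  0.032    ] [ 0.61547661 -0.02657283  0.032     ]
[ 0.6217222  -0.07725566  0.032     ] [ 0.62089276 -0.07489042  0.032     ]
[ 0.62659205 -0.12449025  0.032     ] [ 0.62590657 -0.12202887  0.032     ]
camera in tool [ 0.07063945 -0.00151433  0.03125892] [[-0.    -0.961 -0.278]
 [ 1.    -0.     0.   ]
 [-0.    -0.278  0.961]] 348.19596085282114
```

```bash
cat > d.py <<'E'
import sys; from h import *
# python3 d.py x y z [yawdeg]: tool-axis shift (mm) and turn (deg) to put the GRASP point at xyz, tool straight down
a=[float(v) for v in sys.argv[1:]]; s,r=TR(); p=np.array(s['position']); gp=p+r.apply([0,0,.155])
y=np.radians(a[3] if len(a)>3 else 95.9); c,n=np.cos(y),np.sin(y)
Rt=R.from_matrix(np.array([[c,n,0],[n,-c,0],[0,0,-1]]))
print("grasp",gp.round(4),"shift",(r.inv().apply(np.array(a[:3])+[0,0,.155]-p)*1000).round(1),"turn",np.degrees((r.inv()*Rt).as_rotvec()).round(2),"F",np.round(s['force'],2),"open",s['opening'],"t",s['time'],"j",np.round(s['joint_positions'],2))
E
python3 -m jog '[[0.4,0,0,0,0,0,-8],[0.4,0,0,0,0,0,-8],[0.4,0,0,0,0,0,-8],[0.4,0,0,0,0,0,-8],[0.4,0,0,0,0,0,-8],[0.4,0,0,0,0,0,-8],[0.4,0,0,0,0,0,-8],[0.4,0,0,0,0,0,-8],[0.4,0,0,0,0,0,-8],[0.4,0,0,0,0,0,0]]'; python3 d.py 0.433 0.145 0.15
```

```text
time: 1.1
position: [0.1996, -0.4583, 0.4042]
eef_rot: [-0.001, 0.672, 0.74, 0.0]
force: [0.4, 0.1, 0.3]
opening: 0.0513
finger_force: 0.0
grasp [ 0.1996 -0.4581  0.2492] shift [577.9 290.4  99.7] turn [-0.02 -0.06 -0.38] F [0.44 0.1  0.28] open 0.0513060921582796 t 1.1 j [-1.16  0.24  0.    1.34  0.    0.31]
```

```bash
python3 -m jog '[[0.4,40,20,0,0,0,-0.4],[0.4,40,20,0,0,0,0],[0.4,40,20,0,0,0,0],[0.4,40,20,0,0,0,0],[0.4,40,20,0,0,0,0],[0.4,40,20,0,0,0,0],[0.4,40,20,0,0,0,0],[0.4,40,20,0,0,0,0],[0.4,40,20,0,0,0,0],[0.4,40,20,0,0,0,0]]' >/dev/null; python3 -m jog '[[0.4,40,20,0,0,0,0],[0.4,40,20,20,0,0,0],[0.4,40,20,20,0,0,0],[0.4,40,20,30,0,0,0],[0.4,18,10,30,0,0,0],[0.4,0,0,0,0,0,0],[0.4,0,0,0,0,0,0]]'; python3 d.py 0.433 0.145 0.12
python3 - <<'E'
from h import *
c=cam("wrist"); im=grab_frame("wrist"); print(proj("wrist",[[.433,.145,.06],[.433,.145,.004]],c))
cv2.imwrite("pics/w1.png",im)
E
```

```text
time: 2.8
position: [0.427, 0.1434, 0.3062]
eef_rot: [-0.001, 0.67, 0.742, -0.001]
force: [-0.2, -0.9, -0.5]
opening: 0.0512
finger_force: 0.0
grasp [0.4265 0.1432 0.1512] shift [ 1.   6.2 31.2] turn [-0.17  0.06 -0.01] F [-0.17 -0.92 -0.51] open 0.05121338997102288 t 2.8 j [ 0.32  0.22 -0.3   1.06 -0.    1.79]
[[326.09864399 211.94665106]
 [324.18872441 190.0826841 ]]
```

View pics/w1.png

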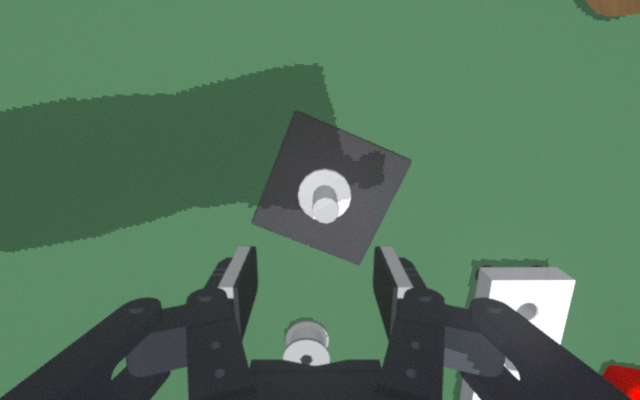

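The wrist view shows the stem top at (325.5,210), against a predicted (326,212), so the fix is good to about 1.5 mm. I'll go down and grip.

```bash
python3 -m jog '[[0.4,2,6,15,-0.17,0.06,0],[0.4,0,0,20,0,0,0],[0.4,0,0,20,0,0,0],[0.4,0,0,20,0,0,0],[0.4,0,0,15,0,0,0],[0.4,0,0,8,0,0,0],[0.4,0,0,5,0,0,0],[0.4,0,0,0,0,0,0],[0.4,0,0,0,0,0,0]]' 40; python3 d.py 0.433 0.146 0.046
```

```text
time: 3.75
position: [0.434, 0.146, 0.2048]
eef_rot: [0.001, 0.67, 0.743, 0.002]
force: [0.4, -0.0, 0.6]
opening: 0.0512
finger_force: 0.0
grasp [0.4347 0.1463 0.0498] shift [ 0.1 -1.   3.8] turn [ 0.26 -0.08 -0.  ] F [ 0.43 -0.04  0.55] open 0.05122161487931314 t 3.75 j [ 0.32  0.35 -0.42  0.79  0.    1.79]
```

```bash
python3 -m jog '[[0.4,0,-0.5,3.5,0,0,0],[0.4,0,0,0,0,0,0],[0.9,0,0,0,0,0,0],[0.9,0,0,0,0,0,0],[0.9,0,0,0,0,0,0],[0.9,0,0,0,0,0,0],[0.9,0,0,0,0,0,0]]' 40; python3 -m jog '[[0.9,0,0,0,0,0,0],[0.9,0,0,0,0,0,0],[0.9,0,0,-10,0,0,0],[0.9,0,0,-20,0,0,0],[0.9,0,0,-30,0,0,0],[0.9,0,0,-30,0,0,0],[0.9,0,0,0,0,0,0],[0.9,0,0,0,0,0,0]]';python3 d.py 0.606 0.067 0.134
```

```text
time: 4.45
position: [0.4331, 0.1461, 0.2005]
eef_rot: [0.001, 0.67, 0.743, 0.002]
force: [-0.5, -0.0, 0.9]
opening: 0.0164
finger_force: 39.1
time: 5.25
position: [0.4329, 0.1459, 0.2911]
eef_rot: [0.001, 0.67, 0.743, 0.002]
force: [-0.7, 0.2, -1.3]
opening: 0.017
finger_force: 39.1
grasp [0.4336 0.1462 0.1361] shift [-96.4 164.    2.8] turn [ 0.27 -0.08  0.03] F [-0.71  0.2  -1.35] open 0.01699011435070772 t 5.25 j [ 0.33  0.24 -0.31  1.02  0.    1.79]
```

```bash
python3 -m jog '[[0.9,-20,25,0,0,0,0],[0.9,-25,30,0,0,0,0],[0.9,-25,30,0,0,0,0],[0.9,-26,25,0,0,0,0],[0.9,-10,5,0,0,0,0],[0.9,0,0,0,0,0,0],[0.9,0,0,0,0,0,0],[0.9,0,0,0,0,0,0]]';python3 d.py 0.606 0.067 0.134
python3 - <<'E'
from h import *
c=cam("wrist"); im=grab_frame("wrist"); s,r=TR(); print(s['position'],proj("wrist",[[.606,.067,.032],[.611,.02,.032]],c))
np.save("w2.npy",np.array(c,dtype=object),allow_pickle=True)
cv2.imwrite("pics/w2.png",im)
E
```

```text
time: 6.05
position: [0.5569, 0.0532, 0.29]
eef_rot: [-0.0, 0.669, 0.743, 0.001]
force: [-0.1, 0.2, -0.9]
opening: 0.0169
finger_force: 39.3
grasp [0.557  0.0535 0.135 ] shift [ 8.5 50.3  1.1] turn [ 0.05 -0.08  0.11] F [-0.14  0.24 -0.86] open 0.01686080238338115 t 6.05 j [ 0.09  0.43 -0.03  1.11  0.    1.56]
[0.55705014 0.05334863 0.29030962] [[389.42404134 196.6721191 ]
 [385.57109798 260.35182889]]
```

View pics/w2.png

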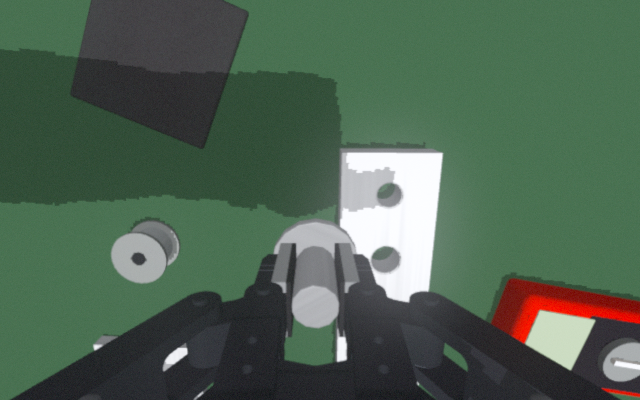

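The wrist view shows hole 1 at about (389,194) and hole 2 at about (386,259). The stem top is at (316,306) and the flange is around (315,245). I'll enlarge it for sub-mm values.

```bash
python3 - <<'E'
from h import *
im=cv2.imread("pics/w2.png"); cv2.imwrite("pics/w2c.png",cv2.resize(im[170:340,260:450],None,fx=3.5,fy=3.5,interpolation=cv2.INTER_CUBIC))
E
```

```text
(no output)
```

View pics/w2c.png

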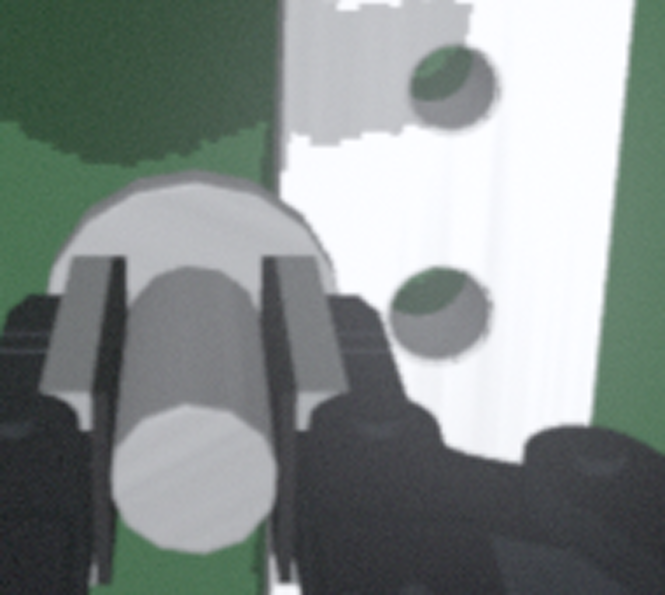

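In the crop, hole 1 is at (454,86), hole 2 at (441,313), the stem top at (194,478) and the flange's far edge at (193,182).

```bash
python3 - <<'E'
from h import *
c=tuple(np.load("w2.npy",allow_pickle=True)); f=lambda p:(np.array(p)+.5)/3.5-.5+[260,170]
s,r=TR(); p=np.array(s['position'])
T=lambda w:(r.inv().apply(w-p)*1000).round(2)
st=ray(0,f((194,478)),p[2]-.1405,c); fl=ray(0,f((193,182)),p[2]-.1765,c)
h=[ray(0,f(q),.032,c) for q in((454,86),(441,313))]
print("stem tool",T(st),"flange edge tool",T(fl),"holes world",h,"tool",[T(x) for x in h])
d=h[1]-h[0]; print(np.linalg.norm(d),np.degrees(np.arctan2(-d[1],-d[0])))
E
```

```text
stem tool [  0.51  -0.55 140.5 ] flange edge tool [ 19.66  -0.69 176.53] holes world [array([0.60567351, 0.06869944, 0.032     ]), array([0.61088933, 0.02099672, 0.032     ])] tool [array([  9.82,  49.55, 258.4 ]), array([-38.17,  49.73, 258.34])]
0.04798701821862898 96.23993856626319
```

```bash
python3 -m jog '[[0.9,4,20,0,0,0,0],[0.9,4,20,0,0,0,0],[0.9,1.8,10.1,0,0,0,0],[0.9,0,0,20,0,0,0],[0.9,0,0,20,0,0,0],[0.9,0,0,12,0,0,0],[0.9,0,0,4,0,0,0],[0.9,0,0,0,0,0,0],[0.9,0,0,0,0,0,0]]';python3 d.py 0.6057 0.0687 0.0735
```

```text
time: 7.0
position: [0.6074, 0.0676, 0.2357]
eef_rot: [0.001, 0.669, 0.743, 0.002]
force: [0.3, 0.2, -1.5]
opening: 0.0167
finger_force: 39.3
grasp [0.608  0.0679 0.0807] shift [ 1.2 -1.6  7.2] turn [ 0.25 -0.06  0.05] F [ 0.27  0.24 -1.53] open 0.01669784831163007 t 7.0 j [0.11 0.57 0.05 1.04 0.   1.58]
```

```bash
for i in 1 2; do python3 d.py 0.6057 0.0687 0.0735; python3 -m jog '[[0.9,0,0,1.5,0,0,0],[0.9,0,0,1.5,0,0,0],[0.9,0,0,0,0,0,0]]' | grep -E 'pos|force'; done
```

```text
grasp [0.608  0.0679 0.0807] shift [ 1.2 -1.6  7.2] turn [ 0.25 -0.06  0.05] F [ 0.27  0.24 -1.53] open 0.01669784831163007 t 7.0 j [0.11 0.57 0.05 1.04 0.   1.58]
position: [0.6071, 0.0674, 0.232]
force: [-1.3, -1.0, -0.7]
finger_force: 39.3
grasp [0.6076 0.0676 0.077 ] shift [ 1.5 -1.3  3.5] turn [ 0.19 -0.06  0.03] F [-1.25 -1.02 -0.7 ] open 0.017131051552625978 t 7.3 j [0.11 0.58 0.04 1.04 0.   1.58]
position: [0.6071, 0.0674, 0.2285]
force: [-0.1, 0.3, -0.9]
finger_force: 39.3
```

```bash
python3 -m jog '[[0.9,1,-1,0,0,0,0],[0.9,0,0,0,0,0,0],[0.9,0,0,1,0,0,0],[0.9,0,0,0,0,0,0]]' | grep -E 'pos|force'; python3 -m jog '[[0.9,0,0,1,0,0,0],[0.9,0,0,0,0,0,0]]' | grep -E 'pos|force'; python3 d.py 0.6057 0.0687 0.0735
```

```text
position: [0.606, 0.0684, 0.2279]
force: [-0.2, -1.0, 1.2]
finger_force: 39.5
position: [0.606, 0.0684, 0.2272]
force: [-1.9, -0.5, 4.0]
finger_force: 39.8
grasp [0.6065 0.0686 0.0722] shift [ 0.4 -0.3 -1.3] turn [ 0.19 -0.07  0.04] F [-1.89 -0.54  3.99] open 0.017049154188918163 t 8.2 j [0.11 0.58 0.04 1.03 0.   1.58]
```

```bash
python3 -m jog '[[0.9,0,0,0,0,0,0],[0.9,0,0,0,0,0,0],[0.9,0,0,-4,0,0,0],[0.9,0,0,-6,0,0,0],[0.9,-24,0,0,0,0,0],[0.9,-24,0,0,0,0,0],[0.9,0,0,0,0,0,0],[0.9,0,0,0,0,0,0],[0.9,0,0,0,0,0,0]]' | grep -E 'pos|force'; python3 d.py 0.6109 0.0210 0.0735
```

```text
position: [0.6109, 0.021, 0.2366]
force: [0.5, 0.9, -0.6]
finger_force: 39.6
grasp [0.6113 0.0213 0.0816] shift [-0.  -0.1  8.1] turn [ 0.16 -0.08  0.06] F [ 0.5   0.9  -0.59] open 0.0167057818485162 t 9.1 j [0.03 0.57 0.05 1.05 0.   1.5 ]
```

Position is on target, so I'll descend on hole 2 in small steps.

```bash
python3 -m jog '[[0.9,0,0,4,0,0,0],[0.9,0,0,3,0,0,0],[0.9,0,0,0,0,0,0],[0.9,0,0,0,0,0,0]]' | grep -E 'pos|force'; for i in 1 2; do python3 -m jog '[[0.9,0,0,1,0,0,0],[0.9,0,0,0,0,0,0],[0.9,0,0,0,0,0,0]]' | grep -E 'pos|force'; done
```

```text
position: [0.6109, 0.0209, 0.2294]
force: [-0.4, -0.3, -1.9]
finger_force: 39.6
position: [0.611, 0.0206, 0.2288]
force: [-0.1, 0.1, -1.8]
finger_force: 39.6
position: [0.6111, 0.0206, 0.228]
force: [-0.2, 0.7, 0.5]
finger_force: 39.6
```

```bash
for i in 1 2; do python3 -m jog '[[0.9,0,0,0.8,0,0,0],[0.9,0,0,0,0,0,0],[0.9,0,0,0,0,0,0]]' | grep -E 'pos|force'; done
```

```text
position: [0.6111, 0.0206, 0.2273]
force: [-1.4, 0.2, 3.9]
finger_force: 39.7
position: [0.6111, 0.0206, 0.2267]
force: [-1.3, -0.4, 6.1]
finger_force: 40.0
```

Contact came at the same height as on hole 1 and 6 N built up with no entry, so hole 2 rejects. Next is hole 3.

```bash
python3 -m jog '[[0.9,0,0,-4,0,0,0],[0.9,0,0,-6,0,0,0],[0.9,-24,0,0,0,0,0],[0.9,-24,0.1,0,0,0,0],[0.9,0,0,0,0,0,0],[0.9,0,0,0,0,0,0],[0.9,0,0,0,0,0,0]]' | grep -E 'pos|force'; python3 d.py 0.6161 -0.0267 0.0735;  python3 -m jog '[[0.9,0,0,4,0,0,0],[0.9,0,0,3,0,0,0],[0.9,0,0,1,0,0,0],[0.9,0,0,0,0,0,0],[0.9,0,0,0,0,0,0]]' | grep -E 'pos|force'; for i in 1 2; do python3 -m jog '[[0.9,0,0,0.8,0,0,0],[0.9,0,0,0,0,0,0],[0.9,0,0,0,0,0,0]]' | grep -E 'pos|force'; done
```

```text
position: [0.6159, -0.0267, 0.2358]
force: [-0.5, 0.4, 0.1]
finger_force: 39.6
grasp [ 0.6162 -0.0264  0.0808] shift [-0.1  0.2  7.3] turn [ 0.13 -0.09  0.06] F [-0.45  0.36  0.12] open 0.01711687482021029 t 11.4 j [-0.04  0.58  0.07  1.05  0.    1.42]
position: [0.616, -0.0269, 0.2281]
force: [-0.2, 0.5, -0.2]
finger_force: 39.6
position: [0.616, -0.0271, 0.2275]
force: [0.5, 0.9, 2.0]
finger_force: 39.6
position: [0.6161, -0.0271, 0.2268]
force: [-0.8, 1.7, 4.7]
finger_force: 39.7
```

Hole 3 shows the same contact height again. Before I commit to hole 4, I'll lift and check the nose-to-flange width ratio from the side.

```bash
python3 -m jog '[[0.9,0,0,-5,0,0,0],[0.9,0,0,-20,0,0,0],[0.9,0,0,-20,0,0,0],[0.9,0,0,0,0,0,0],[0.9,0,0,0,0,0,0],[0.9,0,0,0,0,0,0]]' | grep -E 'pos|force'
python3 - <<'E'
from h import *
s,r=TR(); p=np.array(s['position']); n=p+r.apply([0,-.0005,.1965])
im=sum(grab_frame("side").astype(float) for _ in range(6))/6
c=cam("side"); o=-cv2.Rodrigues(c[2])[0].T@c[3]; v=n-o; L=np.cross(v,[0,0,1]); L/=np.linalg.norm(L)
for d,zz in((40,.017),(40,.014),(28,.006),(24,.006),(20,.006)):
    q=proj("side",[n+[0,0,zz]-L*d/2000,n+[0,0,zz]+L*d/2000]); print(d,zz,q.round(1).tolist())
u,w=proj("side",n)[0].astype(int); print(u,w); x0,y0=u-25,w-25
cv2.imwrite("pics/s3.png",cv2.resize(im[y0:y0+45,x0:x0+50].astype(np.uint8),None,fx=12,fy=12,interpolation=cv2.INTER_CUBIC)); print(x0,y0)
E
```

```text
position: [0.6154, -0.0273, 0.2699]
force: [0.3, -0.5, -1.1]
finger_force: 39.5
40 0.017 [[293.7, 162.5], [309.7, 161.9]]
40 0.014 [[293.7, 163.4], [309.7, 162.9]]
28 0.006 [[296.3, 165.9], [307.4, 165.5]]
24 0.006 [[297.1, 165.9], [306.6, 165.5]]
20 0.006 [[297.8, 165.9], [305.8, 165.6]]
301 167
276 142
```

View pics/s3.png

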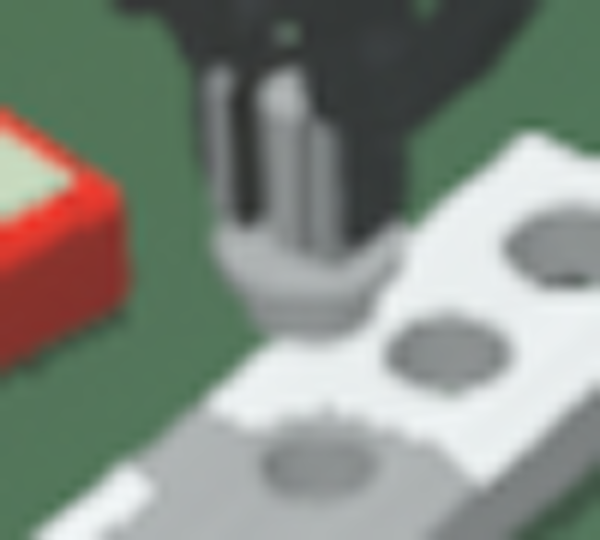

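The side crop shows the flange spanning columns 212–410 and the nose about 243–378. The ratio is about 0.68, which means a 28 mm nose and agrees with hole 3 rejecting. Next is hole 4, where the axis should be at about (0.6214, -0.0744).

```bash
python3 -m jog '[[0.9,-24,0.1,5,0,0,0],[0.9,-24,0.1,20,0,0,0],[0.9,0,0,10,0,0,0],[0.9,0,0,0,0,0,0],[0.9,0,0,0,0,0,0],[0.9,0,0,0,0,0,0]]' | grep -E 'pos|force'; python3 d.py 0.6214 -0.0744 0.0735
```

```text
position: [0.6215, -0.0741, 0.2372]
force: [-1.4, -0.2, -2.1]
finger_force: 39.5
grasp [ 0.6222 -0.0739  0.0822] shift [-0.3 -0.2  8.7] turn [ 0.25 -0.05  0.1 ] F [-1.41 -0.15 -2.07] open 0.016824437851340156 t 14.0 j [-0.12  0.6   0.1   1.07  0.    1.35]
```

```bash
python3 -m jog '[[0.9,-0.3,-0.1,4,0,0,0],[0.9,0,0,4,0,0,0],[0.9,0,0,0,0,0,0],[0.9,0,0,0,0,0,0]]' | grep -E 'pos|force'; for i in 1 2 3; do python3 -m jog '[[0.9,0,0,0.8,0,0,0],[0.9,0,0,0,0,0,0],[0.9,0,0,0,0,0,0]]' | grep -E 'pos|force'; done
```

```text
position: [0.621, -0.075, 0.2282]
force: [0.4, 0.2, -1.6]
finger_force: 39.5
position: [0.6211, -0.0752, 0.2276]
force: [-0.3, -0.3, -0.7]
finger_force: 39.5
position: [0.6211, -0.0752, 0.2267]
force: [0.8, 0.1, -2.1]
finger_force: 39.5
position: [0.6211, -0.0752, 0.2259]
force: [-0.3, -0.2, -1.3]
finger_force: 39.5
```

It is entering: 2.4 mm below the plate top with no force. I'll carry on down.

```bash
for i in 1 2 3 4; do python3 -m jog '[[0.9,0,0,1,0,0,0],[0.9,0,0,1,0,0,0],[0.9,0,0,0,0,0,0],[0.9,0,0,0,0,0,0]]' | grep -E 'pos|^force'; done
```

```text
position: [0.6211, -0.0752, 0.2239]
force: [-0.1, -0.3, -0.3]
position: [0.6212, -0.0752, 0.2219]
force: [0.1, 0.2, -0.7]
position: [0.6211, -0.0752, 0.2199]
force: [-0.4, 0.2, -0.6]
position: [0.6212, -0.0752, 0.2179]
force: [0.5, -0.1, -0.1]
```

```bash
python3 -m jog '[[0.9,0,0,1,0,0,0],[0.9,0,0,1,0,0,0],[0.9,0,0,0,0,0,0],[0.9,0,0,0,0,0,0]]' | grep -E 'pos|^force'; for i in 1 2 3; do python3 -m jog '[[0.9,0,0,0.8,0,0,0],[0.9,0,0,0,0,0,0],[0.9,0,0,0,0,0,0]]' | grep -E 'pos|^force'; done
```

```text
position: [0.6211, -0.0752, 0.2159]
force: [-0.3, -0.1, -1.8]
position: [0.6212, -0.0752, 0.2151]
force: [-0.0, 0.4, 0.1]
position: [0.6212, -0.0752, 0.2144]
force: [-0.7, 0.7, -0.2]
position: [0.6211, -0.0752, 0.2138]
force: [-2.2, -0.0, 1.9]
```

The flange touched at the expected height, so I'll release and retreat.

```bash
python3 -m jog '[[0.7,0,0,0,0,0,0],[0.4,0,0,0,0,0,0],[0.4,0,0,0,0,0,0],[0.4,0,0,0,0,0,0],[0.4,0,0,-10,0,0,0],[0.4,0,0,-25,0,0,0],[0.4,0,0,-40,0,0,0],[0.4,0,0,-40,0,0,0],[0.4,0,0,0,0,0,0],[0.4,0,0,0,0,0,0]]'
python3 - <<'E'
from h import *
a=grab_frame("wrist"); b=grab_frame("side")[130:190,270:360]
b=cv2.resize(b,(600,400),interpolation=cv2.INTER_CUBIC)
cv2.imwrite("pics/end.png",cv2.resize(np.hstack([cv2.resize(a,(640,400)),b]),(800,258)))
E
```

```text
time: 19.2
position: [0.6212, -0.0754, 0.3309]
eef_rot: [0.002, 0.67, 0.743, 0.003]
force: [-0.8, 0.1, -0.6]
opening: 0.0514
finger_force: 0.0
```

View pics/end.png

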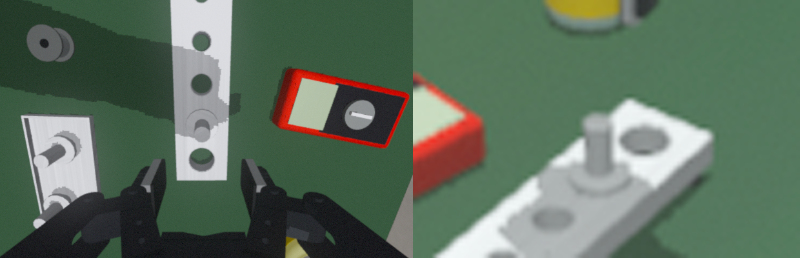

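The bushing stands upright in hole 4, flange flat on the plate (wrist (200,125), side (598,160)). The gripper is clear and the tray bushings stand undisturbed.

```bash
python3 -c "from bench import sign_off; print(sign_off())"
```

```text
the job is handed in; nothing more can be done
None
```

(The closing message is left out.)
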